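# Load the vacant cradle of a cell tester and select it

### The arm

A 7-joint arm with a two-finger parallel gripper is mounted at the origin on a cart in front of the work surface, level with it; the furniture and walls round the work are solid. World frame = base frame: x ahead of the robot, y to its left, z up, the work surface at z = 0. Lengths are in mm, angles in rad, forces in N, time in s.
With the tool pointing down it reaches from about 425 to 800 mm from the base axis. Payload 8.3 kg.
Tool frame: the origin (TCP) lies on the centre line of the jaws, within the pads' length; the fingertips stand 19 mm ahead of it and the grasp point (between the pads) is the TCP (arm.tips_ahead is the distance from the TCP to the fingertips, in mm); z points along the fingers, y is the line along which they close (so a half turn about z gives the same grasp; the last joint's range is limited). The gripper opens to 85 mm and grips with 20 to 120 N. Pads are 22 mm wide; open, the fingers measure 114 mm over their backs; the gripper's body (76 mm by 85 mm) begins 54 mm behind the grasp point. The pads swing forward as they close: fully open they stand 13 mm farther back than shut.
Start: joints at [-1.302, 0.383, 0.016, 1.37, -0.006, 1.388, -0.046], TCP at [203.54, 590.911, 250.279] pointing down, gripper open.
Joint ranges: [-2.95, 2.95], [-0.25, 2.06], [-1.52, 1.56], [0.18, 2.33], [-1.44, 4.58], [0.02, 2.06], [-3.01, 3.01]. Speed limits (rad/s): [2.39, 2.39, 3.01, 3.01, 3.14, 3.14, 3.14].

### API

Orientations are given as a unit quaternion [x, y, z, w].
In Python, from rig import monitor, viewer, job, arm gives the robot as it stands.
- The arm moves only by the shell command python3 -m pendant 'ROWS'. ROWS is JSON, one flat list of numbers, 7 for each row, row after row: the shift along the tool's x, y, z scaled (see below), then the turn, a rotation vector about the tool's x, y, z scaled (see below), then the closure, from 0 (fully open) to 1 (shut). A call has 1 to 20 rows; each row is the pose to reach, as a shift and turn from the pose commanded when the call began, along the tool's axes at that moment, turning the shorter way round; what a row does not reach only later rows make up. The controller multiplies each number of a shift by 0.3 m and each number of a turn by pi rad. A row lasts 1/8 s, in which the tool goes at most 62.5 mm and 10.7 degrees, less where a joint would pass 70% of its speed; a pose out of reach is approached as far as the arm can. A call with a number of a shift or a turn outside -1 to 1 is refused whole. A call with a gripper value outside its range is refused whole. The fingers move at their own pace and stop on an object; the grip force is fixed at half the most. Time passes only in rows, so rows that repeat a pose let the fingers close. It gives the time, the measured TCP pose, the force, the opening and the grip force at its end, in the units of the state.
- monitor.state(): the state, without advancing time (a new reading comes with each control period).
- viewer.capture(name): name is "scene" or "top"; returns the picture (400x640x3 uint8, red, green, blue); there is no depth.
- viewer.get_calibration(name): a dict with "camera_matrix" (3x3 intrinsics, pixels), "k1" (the pictures are not rectified: a ray, as slopes to the right and down, at radius r is drawn at 1 + k1 r^2 times it, then the intrinsics apply), "camera_from_world" (4x4, takes a point from world to camera coordinates). Camera axes: x right, y down, z forward; pixel columns grow to the right and rows downward; lengths in mm; the calibration is good to about 2 mm. A picture is of the moment at which its call begins. get_calibration takes no time and is no camera call.
- job.sign_off(): hands the job in; it is judged then, once.
The state is a dict: "t": time; "q": joint angles; "dq": joint speeds; "joint_efforts": joint torques, N m; "ee_pos": TCP position; "ee_rot": TCP orientation; "force": force on the tool from outside, world axes, zero at the start; "wrist_torque": the same for the moment, N m; "grip_width": finger opening in mm; "grip_force": force on a finger pad.
Only numpy, scipy, OpenCV 4.12 (cv2) and the standard library are available. Lean on these libraries where they do the work, as an engineer would, in place of code of your own. Each camera call takes 0.05 s, during which the arm holds its last target. There are 200 camera calls.

### The job

One cradle of the two-cradle cell tester already holds a cell. Lay the spare cell from the bench flat in the vacant cradle with its two snap terminals towards the blue contact block, let it go, and only then turn the red selector knob from its middle (off) position until it clicks into the position that points to the cradle you loaded. Leave the other cell where it lies and never switch the tester over to its side.

Things in the scene. Friction and masses are not known exactly. Their poses are not given: they have to be found in the camera images.
- spare_cell: The spare 9 V block cell, 26 x 49 x 17 mm, green with a yellow end, lying flat on the bench. Origin: centre of its underside; z up; own y runs along its length, -y towards the end with the two snap terminals, +y to the yellow end, own x across its 26 mm width, where it is gripped.
- spare_terminals (a point): Point at the terminal end of the spare cell, 23 mm along its -y and 8.5 mm above its underside.
- loaded_cell: An identical cell that already lies in the other cradle; it must stay there. Same origin and axes as the spare cell.
- cradle_free: The vacant cradle module of the tester, fixed, 110 (x) x 96 (y) mm, on the left or the right of the selector module. Origin: centre of its underside, on the bench; z up; +x points to its blue contact block. The nest for the cell is directly above the origin. A cell rightly laid has its -y (terminal) end towards the cradle's +x.
- cradle_free_bed (a point): Centre of the vacant nest's bed, 12 mm above the cradle's origin. The nest is 50 mm long (cradle x; the cell's body without its snaps is 45 mm) and 32 mm wide (y), between two side lips 3 mm thick that stand 5 mm above the bed, a front stop (-x) 8 mm above the bed and the blue contact block (+x), 40 mm wide and 20 mm above the bed, with two small shoulders beside the snaps.
- cradle_used: The identical cradle module that holds the loaded cell, on the other side of the selector. Same origin and axes.
- selector: The selector module between the cradles, a fixed grey box 110 (x) x 80 (y) x 30 mm with a black dial plate. Origin: centre of its underside; +x points the same way as the cradles' contact blocks, +y to the module on its left. The cradles' origins lie 90 mm to its +y and -y.
- knob_grip (a point): Middle of the knob's red bar grip, on the knob's vertical axis, 49 mm above the bench. The bar is 42 mm long, 11 mm wide and 22 mm high (38 to 58 mm above the bench, over a grey skirt of 46 mm diameter); a white line on top marks its pointing end.
- knob (a joint): Knob angle, rad. 0: off, bar along the selector's x, white line to +x (white dot). Positive: counter-clockwise seen from above, towards the +y (left) cradle. Detents at -0.9 (right yellow dot), 0 and +0.9 (left yellow dot); the hump between detents is at 0.45, past it the knob snaps on by itself. Stops at 1.05 each way.
Mind the look-alikes: they are no part of the job. Leave any brown look-alike of the spare_cell alone.

How it is judged:
By the outcome, as a careful person would: the job done as asked, in the order asked, and still so for the second after the job is handed in, with the robot touching nothing.
It also fails if it takes over 51 s, if anything falls off the work surface, if the arm or the gripper's body presses on something with over 40 N, if the wrist force passes 120 N, or if a joint passes its speed limit or range.

## Working session

There is one attempt and no reset: what is moved stays moved. The work goes in short steps, Python scripts to look and compute and a shell command to move; the robot and the scene stay as the last step left them, time stands still between calls to the robot, and variables do not carry over. Pictures are saved under pics/ and viewed, at most 10 in all, crops included, and the job is handed in when it is done.

```bash
ls; mkdir -p pics; python3 - <<'E'
from rig import monitor, viewer, job, arm
import cv2
for n in("scene","top"):
    cv2.imwrite(f"pics/{n}0.png",viewer.capture(n)[:,:,::-1]); c=viewer.get_calibration(n); print(n,c)
print(monitor.state())
E
```

```text
pics
scene {'camera_matrix': array([[368.33946459,   0.        , 321.6256428 ],
       [  0.        , 368.33946459, 192.26953602],
       [  0.        ,   0.        ,   1.        ]]), 'k1': -0.0433421536175156, 'camera_from_world': array([[ 5.31398502e-01, -8.46822642e-01,  2.25176697e-02,
        -2.96246507e+02],
       [-4.59114615e-01, -3.10239166e-01, -8.32445451e-01,
         3.13563441e+02],
       [ 7.11919519e-01,  4.32022074e-01, -5.53649280e-01,
         5.06210946e+02],
       [ 0.00000000e+00,  0.00000000e+00,  0.00000000e+00,
         1.00000000e+00]])}
top {'camera_matrix': array([[428.31237037,   0.        , 315.84874513],
       [  0.        , 428.31237037, 201.09715124],
       [  0.        ,   0.        ,   1.        ]]), 'k1': -0.02309349130524369, 'camera_from_world': array([[-1.89879756e-02, -9.99617849e-01, -2.00901284e-02,
        -1.32674991e+00],
       [-9.81960875e-01,  2.24259331e-02, -1.87749613e-01,
         5.48597221e+02],
       [ 1.88128405e-01,  1.61627350e-02, -9.82011441e-01,
         8.24792875e+02],
       [ 0.00000000e+00,  0.00000000e+00,  0.00000000e+00,
         1.00000000e+00]])}
{'t': 0.1, 'q': array([-1.30189845,  0.38416463,  0.01638842,  1.37105523, -0.00631159,
        1.38821242, -0.04649748]), 'dq': array([ 1.09054314e-03, -3.24610168e-03,  8.54991843e-04, -2.97922872e-03,
       -1.85436932e-05,  2.27288025e-03, -2.12871104e-04]), 'joint_efforts': array([ 3.10919298e-03, -6.29127717e+01,  8.47974569e-01, -3.72764575e+01,
        1.69809849e-02,  1.04101613e-02,  3.94806278e-06]), 'ee_pos': array([203.4181424, 590.5182444, 249.3695751]), 'ee_rot': array([ 1.65113598e-01,  9.86274150e-01, -8.84620994e-04, -1.37690939e-04]), 'force': array([-0.47875463,  0.165741  , -0.01576482]), 'wrist_torque': array([-0.08131018, -0.03176724, -0.04621493]), 'grip_force': 0.0, 'grip_width': 85.59502574620792}
```

View pics/top0.png

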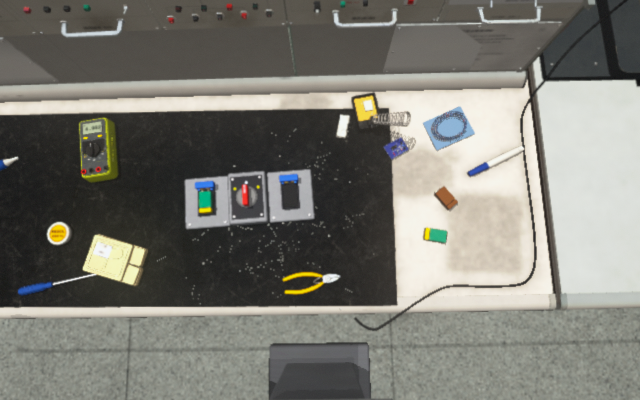

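View pics/scene0.png

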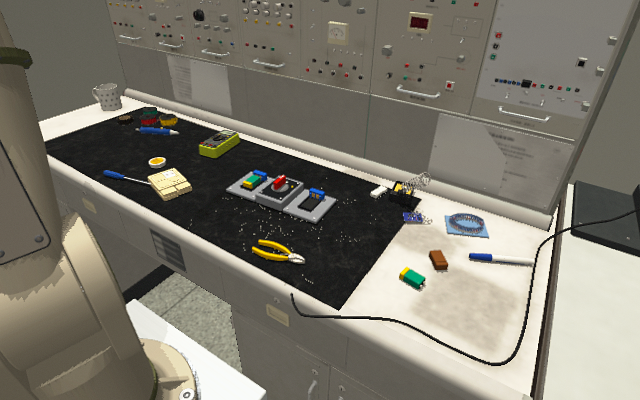

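Candidates for the spare cell in the top view are the green/yellow block at (435,236), the brown look-alike at (446,198), and the loaded green cell in the left cradle at (205,202). I choose (435,236). The vacant cradle is on the right at (290,193). Next is a close crop to check.

```bash
cat > h.py <<'E'
import numpy as np, cv2
from rig import viewer
def ray(n,uv):
    c=viewer.get_calibration(n);K=c["camera_matrix"];T=c["camera_from_world"]
    d=(np.array(uv,float)-K[:2,2])/K[0,0]; s=d.copy()
    for _ in range(20): s=d/(1+c["k1"]*(s@s))
    return -T[:3,:3].T@T[:3,3], T[:3,:3].T@np.r_[s,1]
def at(n,uv,z):
    o,r=ray(n,uv); return o+r*(z-o[2])/r[2]
def proj(n,P):
    c=viewer.get_calibration(n);K=c["camera_matrix"];T=c["camera_from_world"]
    p=np.atleast_2d(P)@T[:3,:3].T+T[:3,3]; s=p[:,:2]/p[:,2:]
    return s*(1+c["k1"]*(s**2).sum(1,keepdims=True))*K[0,0]+K[:2,2]
E
python3 - <<'E'
import cv2,numpy as np
from h import *
im=cv2.imread("pics/top0.png")
a=cv2.resize(im[165:240,170:330],None,fx=5,fy=5,interpolation=cv2.INTER_CUBIC)
b=cv2.resize(im[180:255,400:480],None,fx=2.5*1,fy=2.5,interpolation=cv2.INTER_CUBIC)
b=cv2.copyMakeBorder(b,0,0,0,800-b.shape[1],cv2.BORDER_CONSTANT)
cv2.imwrite("pics/crop0.png",np.vstack([a,b]))
for n in("top","scene"):
    im=cv2.imread(f"pics/{n}0.png");h=cv2.cvtColor(im,cv2.COLOR_BGR2HSV)
    for nm,lo,hi in(("green",(65,120,60),(90,255,255)),("yellow",(20,150,120),(34,255,255)),("blue",(105,150,80),(125,255,255)),("red",(0,170,120),(6,255,255))):
        m=cv2.inRange(h,lo,hi);k,l,s,c=cv2.connectedComponentsWithStats(m)
        for i in range(1,k):
            if s[i,4]>25 and s[i,1]>100:
                pts=np.argwhere(l==i)[:,::-1].astype(np.float32)
                print(n,nm,s[i],c[i].round(1),[np.round(x,1) for x in cv2.minAreaRect(pts)], at(n,c[i],17)[:2].round(1))
E
```

```text
top green [199 191  13  17 208] [204.9 198.8] [array([205., 199.]), array([16., 12.]), np.float64(90.0)] [565.6 225.8]
top green [430 229  17  13 180] [437.7 235.3] [array([437.8, 235.3]), array([16.1, 11.2]), np.float64(9.5)] [ 476.6 -265.5]
top yellow [ 82 118  29  60 227] [103.3 154. ] [array([103.6, 150.9]), array([25.1, 63. ]), np.float64(19.7)] [671.9 455.9]
top yellow [199 207  13   6  61] [204.7 209.8] [array([204.9, 209.8]), array([ 4.8, 12.2]), np.float64(84.3)] [541.7 225.7]
top yellow [ 50 225  16  17 214] [ 57.5 232.9] [array([ 57.5, 233. ]), array([16., 15.]), np.float64(90.0)] [498.3 543.1]
top yellow [424 228   6  12  56] [426.6 233.6] [array([426.6, 233.5]), array([ 4.6, 11.3]), np.float64(9.5)] [ 480.7 -242.5]
top yellow [282 272  41  10 177] [301.8 275.2] [array([301.8, 275.4]), array([ 7.3, 40.2]), np.float64(83.8)] [400.   19.8]
top yellow [284 282  40  13 171] [303.8 289.4] [array([303.9, 289.2]), array([ 6.9, 40. ]), np.float64(77.1)] [371.3  15.9]
top blue [  0 160   6   9  32] [  1.5 164.6] [array([  2.5, 164. ]), array([5., 8.]), np.float64(0.0)] [653.9 686.
[... 1906 characters left out ...]
30.] [array([154.4, 130. ]), array([29.1,  5.1]), np.float64(4.8)] [628.5 728.5]
scene blue [253 169  14  12  82] [260.7 173.9] [array([260.8, 173.8]), array([14.8,  8.5]), np.float64(45.0)] [606.9 232.8]
scene blue [103 170  21   8  95] [112.5 173.7] [array([112.9, 174. ]), array([20.6,  5.1]), np.float64(15.3)] [375.8 575.5]
scene blue [309 187  16  14 103] [317.1 192.5] [array([316.2, 193.5]), array([15.8, 10.4]), np.float64(18.4)] [616.1  51.1]
scene blue [470 254  22   7 108] [481.3 256.3] [array([480.6, 256. ]), array([21.6,  5.3]), np.float64(7.1)] [ 606.  -366.9]
scene red [273 176  13   8  34] [278.1 179.8] [array([278.9, 178.8]), array([ 3.6, 13.1]), np.float64(51.3)] [609.3 173.5]
```

View pics/crop0.png

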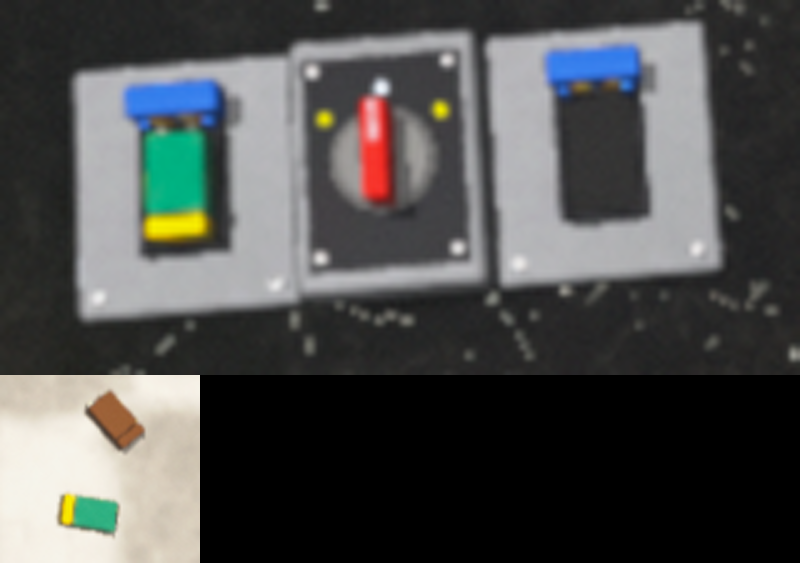

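The crop confirms it: the spare is green with the yellow end to the left at (426,233), and its terminals point right. The brown one is a look-alike. The right cradle is empty and the knob is off. Next I fit the poses.

```bash
cat >> h.py <<'E'
from scipy.optimize import minimize
def box(x,y,a,x0,x1,y0,y1,z0,z1):
    P=np.array([[u,v,w] for u in(x0,x1) for v in(y0,y1) for w in(z0,z1)],float)
    c,s=np.cos(a),np.sin(a); P[:,:2]=P[:,:2]@np.array([[c,s],[-s,c]])+[x,y]; return P
def fitmask(n,m,f,p0,S=8):
    """m: uint8 mask; f(p)-> box points; maximise overlap with projected hull"""
    ys,xs=np.nonzero(m); u0,v0=xs.min()-6,ys.min()-6; sub=m[v0:ys.max()+7,u0:xs.max()+7]
    big=cv2.GaussianBlur(cv2.resize((sub>0).astype(np.float32),None,fx=S,fy=S,interpolation=cv2.INTER_LINEAR),(0,0),3)
    def cost(p):
        q=((proj(n,f(p))-[u0,v0]+.5)*S-.5).astype(np.float32)
        c=np.zeros(big.shape,np.float32); cv2.fillConvexPoly(c,np.round(cv2.convexHull(q)*16).astype(np.int32),1.,cv2.LINE_AA,4)
        return np.abs(c-big).sum()/S/S
    best=None
    for _ in range(3):
        r=minimize(cost,p0,method="Nelder-Mead",options=dict(initial_simplex=np.array(p0)+np.vstack([[0]*len(p0),np.diag([5,5,.1][:len(p0)])]))); p0=r.x
    return r.x,r.fun,sub.astype(bool).sum()
def comp(m,uv,r=14):
    o=np.zeros_like(m); u,v=map(int,uv); o[v-r:v+r,u-r:u+r]=m[v-r:v+r,u-r:u+r]; return o
def cellmask(im):
    h=cv2.cvtColor(im,cv2.COLOR_BGR2HSV); return cv2.inRange(h,(18,110,40),(95,255,255))
def bluemask(im):
    return cv2.inRange(cv2.cvtColor(im,cv2.COLOR_BGR2HSV),(100,120,40),(130,255,255))
def redmask(im):
    h=cv2.cvtColor(im,cv2.COLOR_BGR2HSV); return cv2.inRange(h,(0,110,60),(10,255,255))|cv2.inRange(h,(172,110,60),(180,255,255))
E
python3 - <<'E'
from h import *
px=dict(top=dict(sp=(436,236),ld=(205,203),br=(288,179),bl=(204,185),kn=(245,196)),scene=dict(sp=(410,277),ld=(251,181),br=(317,193),bl=(260,174),kn=(280,182)))
for n in px:
    im=cv2.imread(f"pics/{n}0.png"); d=px[n]
    for k,m,g,p0,rng in(("sp",cellmask(im),lambda p:box(*p,-13,13,-20.5,24.5,0,17),(474,-260,-.17),18),
      ("ld",cellmask(im),lambda p:box(*p,-13,13,-20.5,24.5,12,29),(562,226,1.63),14)):
        x,f,a=fitmask(n,comp(m,d[k],rng),g,p0); print(n,k,x[:2].round(1),np.degrees(x[2]).round(1),"mismatch",f.round(1),a)
    print(n,"knob centroid@58",[at(n,np.argwhere(comp(redmask(im),d["kn"],13)).mean(0)[::-1],z)[:2].round(1) for z in(49,58)])
def c2(x,y): return np.array([(x+.5)/5-.5+170,(y+.5)/5-.5+165])
# corner fit: selector top z=30, cradle plate z=h
obs=[(73,73,55,90+48,'h'),(703,22,55,-90-48,'h'),(80,312,-55,138,'h'),(721,264,-55,-138,'h'),(487,38,55,-42,'h'),
     (291,44,55,40,30),(471,31,55,-40,30),(486,275,-55,-40,30),(303,290,-55,40,30)]
from scipy.optimize import least_squares
def res(p,z=None):
    x,y,a,h=p;c,s=np.cos(a),np.sin(a)
    P=np.array([[x+c*u-s*v,y+s*u+c*v,h if z=='h' else z] for _,_,u,v,z in obs])
    return (proj("top",P)-np.array([c2(o[0],o[1]) for o in obs])).ravel()
r=least_squares(res,(565,136,.05,10),loss="soft_l1"); print("tester",r.x.round(3),res(r.x).reshape(-1,2).round(1).tolist())
# knob axis prediction & blue blocks: lateral midpoints
for nm,l,rr in(("L",(125,100),(220,95)),("R",(547,65),(639,62))):
    print(nm,at("top",(c2(*l)+c2(*rr))/2,32)[:2].round(1))
from rig import arm; print(arm.tips_ahead)
E
```

```text
top sp [ 478.5 -263.5] -8.4 mismatch 64.6 252
top ld [559.8 224.1] 94.0 mismatch 44.4 298
top knob centroid@58 [array([564.4, 133.6]), array([562.6, 131.9])]
scene sp [ 476.4 -262.9] -6.6 mismatch 80.2 306
scene ld [561.1 223.8] 96.2 mismatch 35.0 162
scene knob centroid@58 [array([562.3, 131.9]), array([551.1, 122.8])]
tester [5.66620e+02 1.33131e+02 5.80000e-02 8.99900e+00] [[0.5, -0.7], [0.1, -0.6], [0.1, 1.3], [0.4, 0.8], [-0.5, -0.3], [-0.8, -0.9], [0.5, -1.3], [0.3, 0.8], [-1.2, 0.8]]
L [594.5 224.3]
R [605.   45.2]
19.0
```

```bash
sed -i 's/1\.,cv2.LINE_AA,4/1.,cv2.LINE_8,4/' h.py; python3 - <<'E'
from h import *
px=dict(top=dict(sp=(436,236),ld=(205,203),kn=(245,196)),scene=dict(sp=(410,277),ld=(251,181),kn=(280,182)))
out=[]
for n in px:
    im=cv2.imread(f"pics/{n}0.png"); d=px[n]; big=cv2.resize(im,None,fx=8,fy=8,interpolation=cv2.INTER_CUBIC)
    for k,g,p0,rng in(("sp",lambda p:box(*p,-13,13,-20.5,24.5,0,17),(474,-260,-.17),17),("ld",lambda p:box(*p,-13,13,-20.5,24.5,12,29),(562,226,1.63),14)):
        m=comp(cellmask(im),d[k],rng)
        x,f,a=fitmask(n,m,g,p0); print(n,k,x[:2].round(1),np.degrees(x[2]).round(1),"mismatch",f.round(1),a)
        q=np.round((proj(n,g(x))+.5)*8-.5).astype(int); h=cv2.convexHull(q)
        cv2.polylines(big,[h],1,(255,0,255),1); cs,_=cv2.findContours(cv2.resize(m,None,fx=8,fy=8,interpolation=cv2.INTER_NEAREST),0,1); cv2.drawContours(big,cs,-1,(255,255,255),1)
        u,v=d[k]; out.append(big[(v-18)*8:(v+18)*8,(u-25)*8:(u+25)*8])
cv2.imwrite("pics/fit.png",np.vstack([np.hstack(out[:2]),np.hstack(out[2:])]))
E
```

```text
top sp [ 478.5 -263.5] -8.4 mismatch 64.6 252
top ld [559.8 224.1] 94.0 mismatch 44.4 298
scene sp [ 476.4 -262.9] -6.6 mismatch 80.2 306
scene ld [561.1 223.8] 96.2 mismatch 35.0 162
```

View pics/fit.png

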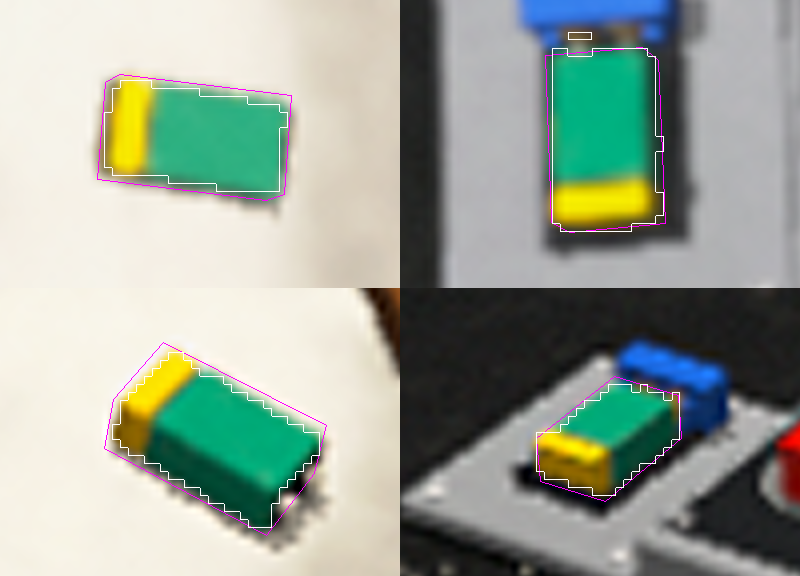

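```bash
cat > to.py <<'E'
import sys,numpy as np
from scipy.spatial.transform import Rotation as R
from rig import monitor
# usage: to.py x y z headingdeg [x y z h ...] : rows relative to the present pose (tool down, tool y at heading)
s=monitor.state(); p=np.array(s["ee_pos"]); r=R.from_quat(s["ee_rot"])
ty=r.apply([0,1,0]); print("t",round(s["t"],2),"pos",p.round(1),"head",np.degrees(np.arctan2(ty[1],ty[0])).round(1),"w",round(s["grip_width"],1),"gf",round(s["grip_force"],1),"F",np.round(s["force"],1))
v=list(map(float,sys.argv[1:]))
for x,y,z,h in zip(*[iter(v)]*4):
    a=np.radians(h); Y=np.array([np.cos(a),np.sin(a),0]);Z=np.array([0,0,-1.]);X=np.cross(Y,Z)
    t=R.from_matrix(np.c_[X,Y,Z]); print(np.r_[r.inv().apply(np.array([x,y,z])-p)/300,(r.inv()*t).as_rotvec()/np.pi].round(4).tolist())
E
python3 to.py 400 360 250 45
```

```text
t 0.1 pos [203.4 590.5 249.4] head 71.0 w 85.6 gf 0.0 F [-0.5  0.2 -0. ]
[-0.8698, -0.5131, -0.0012, -0.0006, 0.0001, 0.1444]
```

```bash
python3 -m pendant '[-0.87,-0.513,0,0,0,0.144,0.4, -0.87,-0.513,0,0,0,0.144,0.4, -0.87,-0.513,0,0,0,0.144,0.4, -0.87,-0.513,0,0,0,0.144,0.4, -0.87,-0.513,0,0,0,0.144,0.4, -0.87,-0.513,0,0,0,0.144,0.4, -0.87,-0.513,0,0,0,0.144,0.4]'; python3 to.py 520 120 220 20
```

```text
t: 0.98
ee_pos: [399.6, 360.8, 250.0]
ee_rot: [0.382, 0.924, -0.0, -0.0]
force: [-1.1, -0.3, 0.2]
grip_width: 51.0
grip_force: 0.0
t 0.97 pos [399.6 360.8 250. ] head 45.1 w 51.0 gf 0.0 F [-1.1 -0.3  0.2]
[-0.8509, -0.285, 0.0996, -0.0002, -0.0002, 0.1393]
```

```bash
python3 -m pendant '[-0.85,-0.285,0.1,0,0,0.139,0.4, -0.85,-0.285,0.1,0,0,0.139,0.4, -0.85,-0.285,0.1,0,0,0.139,0.4, -0.85,-0.285,0.1,0,0,0.139,0.4, -0.85,-0.285,0.1,0,0,0.139,0.4, -0.85,-0.285,0.1,0,0,0.139,0.4]'; python3 to.py 500 -150 180 -9
```

```text
t: 1.72
ee_pos: [520.4, 119.7, 219.8]
ee_rot: [0.574, 0.819, -0.0, -0.0]
force: [0.5, 0.4, 0.0]
grip_width: 51.4
grip_force: 0.0
t 1.73 pos [520.4 119.7 219.8] head 20.0 w 51.4 gf 0.0 F [0.5 0.4 0. ]
[-0.8216, -0.3712, 0.1333, -0.0003, 0.0002, 0.1611]
```

```bash
python3 -m pendant '[-0.82,-0.371,0.133,0,0,0.161,0.4, -0.82,-0.371,0.133,0,0,0.161,0.4, -0.82,-0.371,0.133,0,0,0.161,0.4, -0.82,-0.371,0.133,0,0,0.161,0.4, -0.82,-0.371,0.133,0,0,0.161,0.4, -0.82,-0.371,0.133,0,0,0.161,0.4]'; python3 to.py 477.5 -263.2 60 -9
```

```text
t: 2.48
ee_pos: [500.2, -148.7, 180.1]
ee_rot: [0.76, 0.65, -0.0, -0.0]
force: [0.5, 0.6, -0.3]
grip_width: 51.3
grip_force: 0.0
t 2.48 pos [ 500.2 -148.7  180.1] head -8.9 w 51.3 gf 0.0 F [ 0.5  0.6 -0.3]
[-0.3889, -0.0154, 0.4003, -0.0002, -0.0, 0.0004]
```

```bash
python3 -m pendant '[-0.389,-0.015,0.4,0,0,0,0.4, -0.389,-0.015,0.4,0,0,0,0.4, -0.389,-0.015,0.4,0,0,0,0.4, -0.389,-0.015,0.4,0,0,0,0.4, -0.389,-0.015,0.4,0,0,0,0.4]'; python3 to.py 477.5 -263.2 25 -9
python3 - <<'E'
from h import *
a=cv2.resize(viewer.capture("top")[190:270,385:485,::-1],None,fx=4,fy=4,interpolation=cv2.INTER_CUBIC)
b=cv2.resize(viewer.capture("scene")[230:310,360:460,::-1],None,fx=4,fy=4,interpolation=cv2.INTER_CUBIC)
cv2.imwrite("pics/pre.png",np.hstack([a,b]))
E
```

```text
t: 3.1
ee_pos: [479.4, -261.2, 60.7]
ee_rot: [0.759, 0.651, 0.001, -0.0]
force: [0.6, 0.4, 0.3]
grip_width: 51.2
grip_force: 0.0
t 3.1 pos [ 479.4 -261.2   60.7] head -8.7 w 51.2 gf 0.0 F [0.6 0.4 0.3]
[-0.0077, -0.0053, 0.1191, 0.0001, -0.0004, 0.0016]
```

View pics/pre.png

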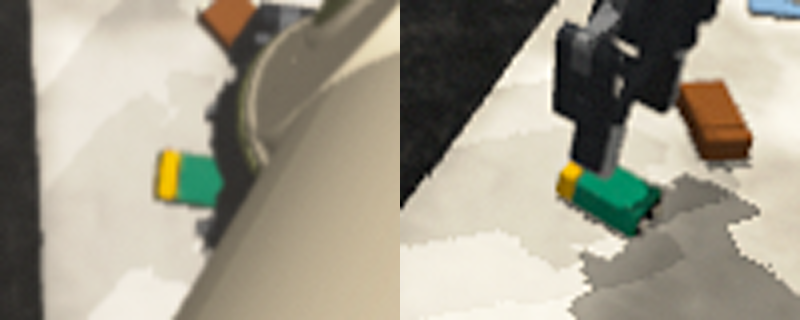

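The jaws straddle the green cell, with the finger at about (600,130) in the right panel and the brown cell clear of them. Descend, then close.

```bash
python3 -m pendant '[-0.004,-0.004,0.119,0,0,0.001,0.4, -0.004,-0.004,0.119,0,0,0.001,0.4, -0.004,-0.004,0.119,0,0,0.001,0.4, -0.004,-0.004,0.119,0,0,0.001,0.8, -0.004,-0.004,0.119,0,0,0.001,1, -0.004,-0.004,0.119,0,0,0.001,1, -0.004,-0.004,0.119,0,0,0.001,1, -0.004,-0.004,0.119,0,0,0.001,1, -0.004,-0.004,0.119,0,0,0.001,1]'; python3 to.py 477.5 -263.2 125 -9
```

```text
t: 4.32
ee_pos: [477.2, -265.3, 26.2]
ee_rot: [0.761, 0.649, 0.001, 0.001]
force: [-0.5, 1.1, 7.5]
grip_width: 24.1
grip_force: 59.0
t 4.33 pos [ 477.2 -265.3   26.2] head -9.1 w 24.1 gf 59.0 F [-0.5  1.1  7.5]
[0.0072, 0.0006, -0.3292, 0.0007, -0.0, -0.0006]
```

```bash
python3 -m pendant '[0.007,0,-0.33,0,0,0,1, 0.007,0,-0.33,0,0,0,1, 0.007,0,-0.33,0,0,0,1, 0.007,0,-0.33,0,0,0,1]'; python3 to.py 520 -100 140 50
```

```text
t: 4.82
ee_pos: [476.4, -262.6, 123.4]
ee_rot: [0.761, 0.649, 0.0, -0.0]
force: [-0.5, 0.8, -0.7]
grip_width: 24.4
grip_force: 59.6
t 4.83 pos [ 476.4 -262.6  123.4] head -9.1 w 24.4 gf 59.6 F [-0.5  0.8 -0.7]
[0.5582, 0.0579, -0.0551, 0.0, -0.0002, -0.3283]
```

```bash
python3 -m pendant '[0.558,0.058,-0.055,0,0,-0.328,1, 0.558,0.058,-0.055,0,0,-0.328,1, 0.558,0.058,-0.055,0,0,-0.328,1, 0.558,0.058,-0.055,0,0,-0.328,1, 0.558,0.058,-0.055,0,0,-0.328,1, 0.558,0.058,-0.055,0,0,-0.328,1, 0.558,0.058,-0.055,0,0,-0.328,1]'; python3 to.py 568 44 120 93.3
```

```text
t: 5.7
ee_pos: [519.4, -100.4, 138.8]
ee_rot: [0.343, 0.939, -0.0, -0.001]
force: [0.1, -0.9, -0.6]
grip_width: 23.9
grip_force: 59.6
t 5.7 pos [ 519.4 -100.4  138.8] head 49.9 w 23.9 gf 59.6 F [ 0.1 -0.9 -0.6]
[0.186, 0.4726, 0.0624, -0.0002, -0.0008, -0.2412]
```

```bash
python3 -m pendant '[0.186,0.473,0.062,0,0,-0.241,1, 0.186,0.473,0.062,0,0,-0.241,1, 0.186,0.473,0.062,0,0,-0.241,1, 0.186,0.473,0.062,0,0,-0.241,1, 0.186,0.473,0.062,0,0,-0.241,1, 0.186,0.473,0.062,0,0,-0.241,1]'; python3 to.py 568 44 56 93.3
python3 - <<'E'
from h import *
t=viewer.capture("top")[:,:,::-1];s=viewer.capture("scene")[:,:,::-1]
cv2.imwrite("pics/t1.png",t);cv2.imwrite("pics/s1.png",s)
a=cv2.resize(t[150:240,210:330],None,fx=3.3,fy=3.3,interpolation=cv2.INTER_CUBIC)
b=cv2.resize(s[130:220,250:370],None,fx=3.3,fy=3.3,interpolation=cv2.INTER_CUBIC)
cv2.imwrite("pics/held.png",np.hstack([a,b]))
E
```

```text
t: 6.45
ee_pos: [568.6, 43.2, 121.2]
ee_rot: [-0.026, 1.0, -0.0, -0.0]
force: [0.4, 0.3, -0.9]
grip_width: 24.2
grip_force: 59.6
t 6.45 pos [568.6  43.2 121.2] head 93.0 w 24.2 gf 59.6 F [ 0.4  0.3 -0.9]
[0.0015, 0.0027, 0.2172, -0.0001, -0.0003, -0.0019]
```

View pics/held.png

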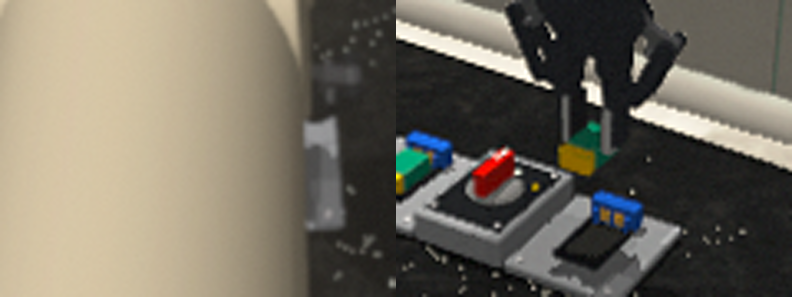

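The scene view shows the cell held level, with the yellow end at (578,158) in the crop facing the robot and the vacant nest ahead of and below it. Next I measure where it sits in the grip.

```bash
python3 - <<'E'
from h import *
im=cv2.imread("pics/s1.png"); m=cellmask(im); o=np.zeros_like(m); o[165:188,294:320]=m[165:188,294:320]
h=cv2.cvtColor(im,cv2.COLOR_BGR2HSV); ye=o&cv2.inRange(h,(18,110,40),(35,255,255))
c=np.argwhere(ye).mean(0)[::-1]; ys,xs=np.nonzero(ye); print("yellow px",c,ye.astype(bool).sum(),xs.min(),xs.max(),ys.min(),ys.max())
tcp=np.array([568.6,43.2]); a=np.radians(3.2); tx=np.array([np.cos(a),np.sin(a)]); ty=np.array([-tx[1],tx[0]])
O,r=ray("scene",c); k=((tcp-O[:2])@ty)/(r[:2]@ty); P=O+k*r; print("end face pt",P.round(1),"along from TCP",((P[:2]-tcp)@tx).round(1))
# predicted end-face corners for offset d of the cell origin along tester x
for d in(-4,-2,0,2):
  b=[np.r_[tcp+tx*(d-24.5)+ty*w,z] for w in(-13,13) for z in(95,112)]; q=proj("scene",np.array(b)); print(d,q.round(1).tolist(),q.mean(0).round(1))
E
```

```text
yellow px [304.06666667 178.03333333] 90 299 310 173 183
end face pt [543.1  41.8 101.3] along from TCP -25.6
-4 [[308.2, 182.4], [308.3, 176.1], [298.7, 179.4], [298.6, 173.1]] [303.4 177.8]
-2 [[308.7, 182.0], [308.7, 175.7], [299.1, 179.0], [299.0, 172.8]] [303.9 177.4]
0 [[309.1, 181.6], [309.1, 175.4], [299.6, 178.6], [299.5, 172.4]] [304.3 177. ]
2 [[309.6, 181.3], [309.6, 175.0], [300.0, 178.2], [299.9, 172.0]] [304.8 176.6]
```

```bash
python3 -m pendant '[0.002,0.002,0.2,0,0,-0.002,1, 0.002,0.002,0.2,0,0,-0.002,1, 0.002,0.002,0.24,0,0,-0.002,1, 0.002,0.002,0.24,0,0,-0.002,1, 0.002,0.002,0.24,0,0,-0.002,1]'; python3 to.py 576 44.4 49 93.3
python3 - <<'E'
from h import *
s=viewer.capture("scene")[:,:,::-1];cv2.imwrite("pics/s2.png",s)
cv2.imwrite("pics/low.png",cv2.resize(s[150:230,260:360],None,fx=6,fy=6,interpolation=cv2.INTER_CUBIC))
E
```

```text
t: 7.18
ee_pos: [569.1, 44.7, 50.9]
ee_rot: [-0.032, 0.999, 0.0, 0.001]
force: [0.4, -0.3, 0.1]
grip_width: 24.1
grip_force: 59.6
t 7.17 pos [569.1  44.7  50.9] head 93.7 w 24.1 gf 59.6 F [ 0.4 -0.3  0.1]
[-0.0229, -0.0023, 0.0064, 0.0001, 0.0006, 0.002]
```

View pics/low.png

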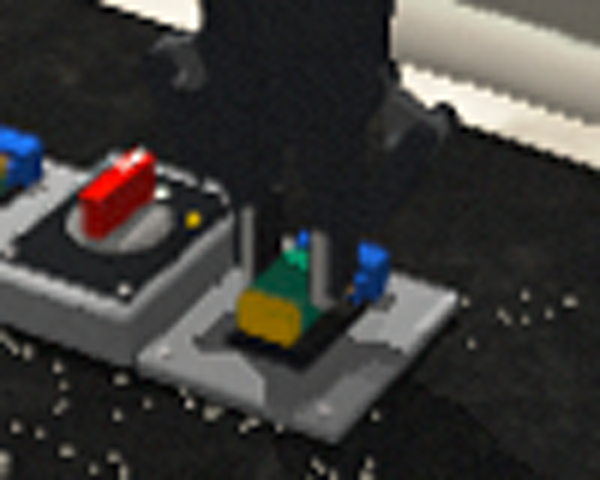

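Yellow end at (270,318) over the nest, raised above the front stop. Now I feel for the contact block in small steps.

```bash
python3 -m pendant '[-0.005,-0.003,0.004,0,0,0.002,1, -0.01,-0.003,0.004,0,0,0.002,1, -0.01,-0.003,0.004,0,0,0.002,1]' | grep -E 'pos|force'; python3 -m pendant '[-0.003,0,0,0,0,0,1, -0.003,0,0,0,0,0,1]'| grep -E 'pos|force';python3 to.py 576 44.4 49 93.3
```

```text
ee_pos: [571.4, 43.9, 48.7]
force: [-2.3, 0.7, 3.9]
grip_force: 60.1
ee_pos: [572.4, 44.0, 48.2]
force: [0.3, -0.4, 0.3]
grip_force: 59.6
t 7.85 pos [572.4  44.   48.2] head 93.3 w 24.3 gf 59.6 F [ 0.3 -0.4  0.3]
[-0.0121, 0.0008, -0.0026, -0.0, 0.0001, 0.0001]
```

```bash
for i in 1; do python3 -m pendant '[-0.003,0,0,0,0,0,1, -0.003,0,0,0,0,0,1]'| grep -E 'pos|^force';python3 -m pendant '[-0.003,0,0,0,0,0,1, -0.003,0,0,0,0,0,1]'| grep -E 'pos|^force'; python3 -m pendant '[-0.003,0,0,0,0,0,1, -0.003,0,0,0,0,0,1]'| grep -E 'pos|^force'; done
```

```text
ee_pos: [573.1, 44.0, 48.2]
force: [-0.6, -0.6, 0.4]
ee_pos: [574.0, 44.1, 48.3]
force: [0.2, 0.9, -0.4]
ee_pos: [574.9, 44.1, 48.4]
force: [0.5, 0.3, -0.9]
```

```bash
python3 -m pendant '[-0.003,0,0,0,0,0,1, -0.003,0,0,0,0,0,1]'| grep -E 'pos|^force';python3 -m pendant '[-0.003,0,0,0,0,0,1, -0.003,0,0,0,0,0,1]'| grep -E 'pos|^force'; python3 -m pendant '[-0.003,0,0,0,0,0,1, -0.003,0,0,0,0,0,1]'| grep -E 'pos|^force'
```

```text
ee_pos: [575.8, 44.2, 48.4]
force: [-0.3, -0.6, -0.7]
ee_pos: [576.7, 44.2, 48.4]
force: [0.7, 0.7, 0.4]
ee_pos: [577.1, 44.3, 48.2]
force: [-1.0, 0.5, 0.5]
```

```bash
python3 -m pendant '[-0.003,0,0,0,0,0,1, -0.003,0,0,0,0,0,1]'| grep -E 'pos|^force';python3 -m pendant '[-0.003,0,0,0,0,0,1, -0.003,0,0,0,0,0,1]'| grep -E 'pos|^force'
```

```text
ee_pos: [577.3, 44.2, 48.0]
force: [-6.0, -1.5, 3.4]
ee_pos: [577.5, 44.3, 47.8]
force: [-8.4, -1.7, 4.5]
```

Contact is at TCP x≈577. Back off a little and lower.

```bash
python3 -m pendant '[0.007,0,0,0,0,0,1, 0.007,0,0,0,0,0,1]'| grep -E 'pos|^force';python3 -m pendant '[0,0,0.008,0,0,0,1, 0,0,0.016,0,0,0,1, 0,0,0.016,0,0,0,1]'| grep -E 'pos|^force'; python3 -m pendant '[0,0,0.006,0,0,0,1, 0,0,0.006,0,0,0,1]'| grep -E 'pos|^force'
```

```text
ee_pos: [577.2, 44.2, 48.3]
force: [-2.3, 0.2, -1.1]
ee_pos: [577.2, 44.3, 43.2]
force: [-1.3, 0.7, -1.3]
ee_pos: [577.1, 44.3, 41.5]
force: [-2.1, -0.1, -2.0]
```

```bash
python3 -m pendant '[0.002,0,0.005,0,0,0,1, 0.002,0,0.005,0,0,0,1]'| grep -E 'pos|^force';python3 -m pendant '[0,0,0.004,0,0,0,1, 0,0,0.004,0,0,0,1]'| grep -E 'pos|^force'; python3 - <<'E'
from h import *
s=viewer.capture("scene")[:,:,::-1];cv2.imwrite("pics/s3.png",s)
cv2.imwrite("pics/low2.png",cv2.resize(s[150:230,260:360],None,fx=7,fy=7,interpolation=cv2.INTER_CUBIC))
E
```

```text
ee_pos: [577.1, 44.2, 41.3]
force: [-6.2, -0.8, 7.3]
ee_pos: [577.1, 44.2, 41.2]
force: [-9.9, -1.7, 19.2]
```

View pics/low2.png

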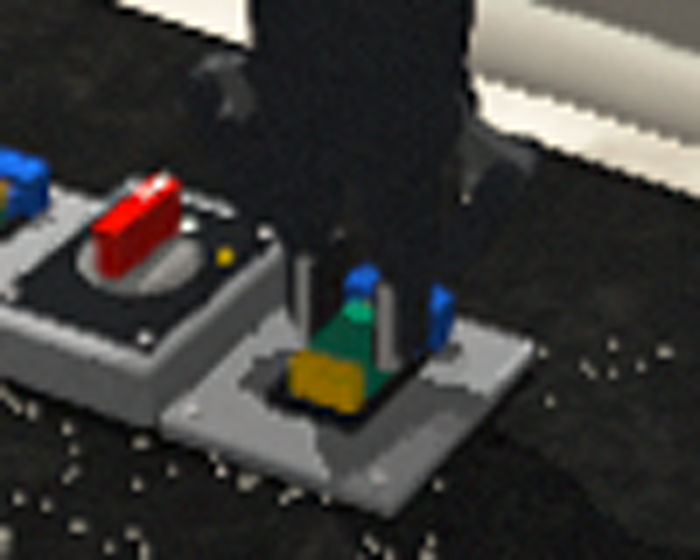

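The cell is down in the nest, with the yellow end at (330,380) between the lips and stop. The z contact at 41.2 fits the bed, given how low it hung in the grip. Release and retreat.

```bash
python3 -m pendant '[0.002,0,-0.003,0,0,0,1, 0.002,0,-0.003,0,0,0,0.45, 0.002,0,-0.003,0,0,0,0.45, 0.002,0,-0.003,0,0,0,0.45, 0.002,0,-0.003,0,0,0,0.45]'; python3 -m pendant '[0,0,-0.1,0,0,0,0.45, 0,0,-0.2,0,0,0,0.45, 0,0,-0.35,0,0,0,0.45, 0,0,-0.35,0,0,0,0.45, 0,0,-0.35,0,0,0,0.45]';python3 - <<'E'
from h import *
s=viewer.capture("scene")[:,:,::-1];cv2.imwrite("pics/s4.png",s)
cv2.imwrite("pics/rel.png",cv2.resize(s[160:220,235:345],None,fx=7,fy=7,interpolation=cv2.INTER_CUBIC))
E
```

```text
t: 11.9
ee_pos: [576.1, 44.2, 39.8]
ee_rot: [-0.029, 1.0, -0.0, -0.0]
force: [-0.2, 0.5, -0.4]
grip_width: 47.0
grip_force: 0.0
t: 12.52
ee_pos: [575.8, 44.2, 144.6]
ee_rot: [-0.029, 1.0, 0.0, -0.0]
force: [-0.2, -0.9, -0.3]
grip_width: 47.2
grip_force: 0.0
```

View pics/rel.png

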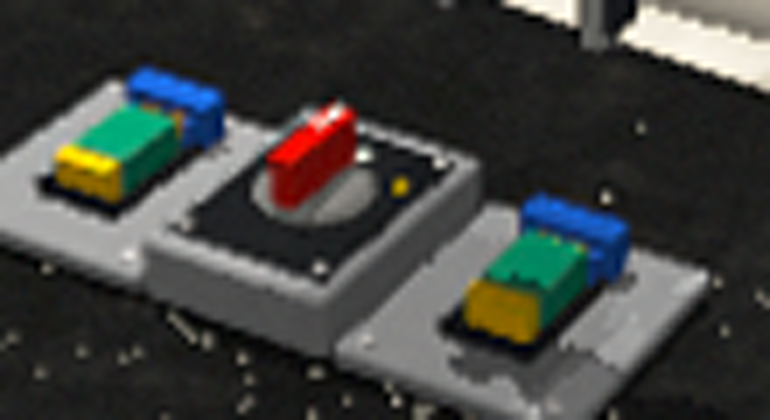

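The spare cell lies flat between the lips at (515,285), the same as the loaded one at (110,150). Next is a numeric check and the knob approach.

```bash
python3 - <<'E'
from h import *
im=cv2.imread("pics/s4.png")
for uv,p0 in(((251,182),(561,224,1.63)),((309,200),(570,44,1.63))):
    for z in(10,12,14):
        x,f,a=fitmask("scene",comp(cellmask(im),uv,13),lambda p:box(*p,-13,13,-20.5,24.5,z,z+17),p0); print(z,x[:2].round(1),np.degrees(x[2]).round(1),f.round(1),a)
E
python3 to.py 566 133.5 110 93.3
```

```text
10 [564. 226.] 95.6 33.9 162
12 [561.  223.8] 95.3 34.4 162
14 [559.  221.6] 94.7 35.1 162
10 [576.4  46.1] 95.5 29.6 190
12 [574.   44.5] 95.7 30.2 190
14 [571.7  42.8] 95.6 31.1 190
t 12.57 pos [575.4  44.2 143.8] head 93.3 w 47.0 gf 0.0 F [ 0.9 -0.5 -0.8]
[0.0138, 0.299, 0.1128, -0.0, -0.0006, 0.0001]
```

```bash
python3 -m pendant '[0.014,0.299,0.11,0,0,0,0.45, 0.014,0.299,0.11,0,0,0,0.45, 0.014,0.299,0.11,0,0,0,0.45, 0.014,0.299,0.11,0,0,0,0.45, 0.014,0.299,0.2,0,0,0,0.5, 0.014,0.299,0.272,0,0,0,0.5, 0.014,0.299,0.272,0,0,0,0.5, 0.014,0.299,0.272,0,0,0,0.5]'; python3 to.py 566 133.5 62 93.3
```

```text
t: 13.58
ee_pos: [567.4, 132.5, 64.3]
ee_rot: [-0.028, 1.0, -0.0, 0.001]
force: [0.8, 0.2, -0.4]
grip_width: 42.4
grip_force: 0.0
t 13.57 pos [567.4 132.5  64.3] head 93.2 w 42.4 gf 0.0 F [ 0.8  0.2 -0.4]
[0.0046, 0.0035, 0.0077, -0.0001, 0.0003, -0.0004]
```

```bash
python3 -m pendant '[0.003,0.002,0.005,0,0,0,0.6, 0.003,0.002,0.005,0,0,0,0.7, 0.003,0.002,0.005,0,0,0,0.8, 0.003,0.002,0.005,0,0,0,1, 0.003,0.002,0.005,0,0,0,1, 0.003,0.002,0.005,0,0,0,1]'; python3 to.py 566 133.5 62 41.7
```

```text
t: 14.32
ee_pos: [565.9, 133.8, 62.4]
ee_rot: [-0.029, 1.0, -0.0, 0.0]
force: [-2.1, -2.1, 4.8]
grip_width: 9.3
grip_force: 59.7
t 14.32 pos [565.9 133.8  62.4] head 93.3 w 9.3 gf 59.7 F [-2.1 -2.1  4.8]
[-0.0002, -0.0009, 0.0012, 0.0, 0.0001, 0.2867]
```

The bar is gripped and centred. Turn clockwise 51.6°.

```bash
python3 -m pendant '[0,0,0,0,0,0.05,1, 0,0,0,0,0,0.1,1, 0,0,0,0,0,0.15,1, 0,0,0,0,0,0.2,1, 0,0,0,0,0,0.25,1, 0,0,0,0,0,0.287,1, 0,0,0,0,0,0.287,1, 0,0,0,0,0,0.287,1]'; python3 to.py
```

```text
t: 15.32
ee_pos: [566.3, 134.5, 62.4]
ee_rot: [0.408, 0.913, 0.0, 0.0]
force: [0.2, 0.7, 6.1]
grip_width: 9.2
grip_force: 59.6
t 15.32 pos [566.3 134.5  62.4] head 41.8 w 9.2 gf 59.6 F [0.2 0.7 6.1]
```

Release, rise, and move away towards the left so the top camera can see.

```bash
python3 -m pendant '[0,0,0,0,0,0,0.6, 0,0,0,0,0,0,0.55, 0,0,0,0,0,0,0.55, 0,0,-0.1,0,0,0,0.55, 0,0,-0.3,0,0,0,0.55, 0,0,-0.45,0,0,0,0.55, 0,0,-0.45,0,0,0,0.55, 0,0,-0.45,0,0,0,0.55]'; python3 to.py 420 330 220 60
```

```text
t: 16.32
ee_pos: [565.3, 134.0, 196.2]
ee_rot: [0.409, 0.912, -0.0, -0.0]
force: [0.2, 0.3, -0.3]
grip_width: 38.6
grip_force: 0.0
t 16.32 pos [565.3 134.  196.2] head 41.7 w 38.6 gf 0.0 F [ 0.2  0.3 -0.3]
[0.8101, 0.0723, -0.079, -0.0002, -0.0002, -0.1018]
```

```bash
python3 -m pendant '[0.81,0.072,-0.079,0,0,-0.1,0.4, 0.81,0.072,-0.079,0,0,-0.1,0.4, 0.81,0.072,-0.079,0,0,-0.1,0.4, 0.81,0.072,-0.079,0,0,-0.1,0.4, 0.81,0.072,-0.079,0,0,-0.1,0.4, 0.81,0.072,-0.079,0,0,-0.1,0.4, 0.81,0.072,-0.079,0,0,-0.1,0.4, 0.81,0.072,-0.079,0,0,-0.1,0.4]' | head -2
python3 - <<'E'
from h import *
t=viewer.capture("top")[:,:,::-1];s=viewer.capture("scene")[:,:,::-1]
cv2.imwrite("pics/t5.png",t)
a=cv2.resize(t[165:235,170:330],None,fx=5,fy=5,interpolation=cv2.INTER_CUBIC)[:,:800]
b=cv2.resize(s[165:212,235:345],None,fx=5,fy=5,interpolation=cv2.INTER_CUBIC)
b=cv2.copyMakeBorder(b,0,0,0,250,cv2.BORDER_CONSTANT); cv2.imwrite("pics/end.png",np.vstack([a,b]))
x,f,_=fitmask("top",comp(cellmask(t.copy()),(290,193),13),lambda p:box(*p,-13,13,-20.5,24.5,12,29),(572,44,1.63)); print(x,f)
m=comp(redmask(t.copy()),(245,196),14); print(cv2.minAreaRect(np.argwhere(m)[:,::-1].astype(np.float32)))
E
```

```text
t: 17.32
ee_pos: [421.1, 328.7, 220.2]
[573.32532759  44.02294336   1.61406147] 34.80830001831055
((244.79412841796875, 194.82351684570312), (7.399400234222412, 21.323726654052734), 47.72631072998047)
```

View pics/end.png

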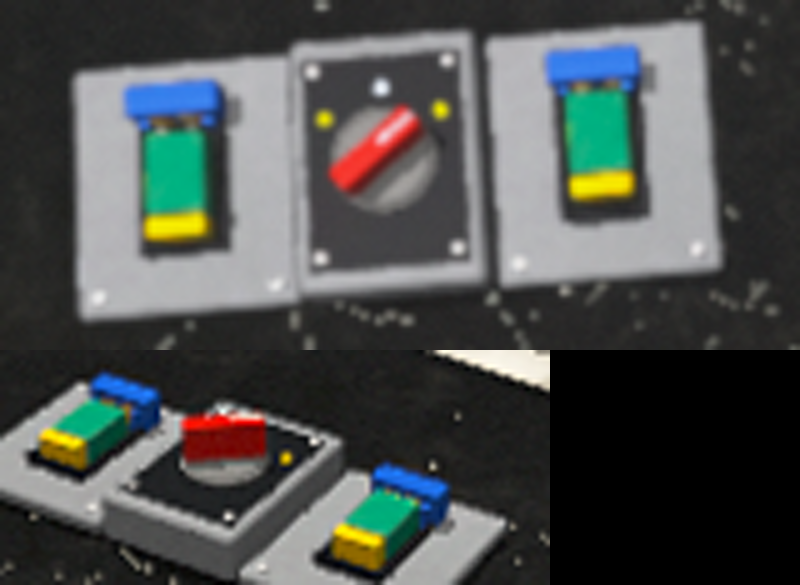

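The cell lies in the right nest with its snaps at the blue block. The knob's white line at (400,125) points to the right yellow dot at (441,110), and the loaded cell has not moved. Signing off.

```bash
python3 -c "
from rig import job; print(job.sign_off())"
```

```text
the job is handed in; nothing more can be done
None
```

The spare cell lies flat in the right-hand cradle with its terminals at the blue contact block, and after letting it go I turned the knob to the right detent. The loaded cell stayed where it was, and the job was handed in at about 17 s (no verdict was returned).

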